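# Wring up a step standard under the stereo microscope

## Robot

A 6-joint arm with a two-finger parallel gripper is mounted at the origin on the work surface. World frame = base frame: x ahead of the robot, y to its left, z up, the work surface at z = 0. Lengths are in mm, angles in rad, forces in N, time in s.
With the tool pointing down it reaches from about 300 to 775 mm from the base axis. Payload 14.6 kg.
Tool frame: the origin (TCP) lies at the very end of the fingers, on their centre line; the grasp point (between the pads) lies 19 mm behind it; z points along the fingers, y is the direction in which the jaws open and shut (so a half turn about z gives the same grasp; the last joint's range is limited). The gripper opens to 94 mm and grips with 3 to 60 N. Pads are 16 mm wide; open, the fingers measure 119 mm over their backs; the gripper's body (75 mm by 177 mm) begins 78 mm behind the grasp point.
Start: joints at [-0.067, 0.3, 1.521, -0, 1.321, -0.067], TCP at [549.99, -0.002, 205.446] pointing down, gripper open.
Joint ranges: [-3.03, 3.03], [-0.79, 2.21], [0.23, 2.52], [-1.04, 4.18], [0, 3.07], [-2.55, 2.55]. Speed limits (rad/s): [2.22, 2.22, 2.57, 3.14, 3.14, 3.14].

## Interface

Orientations are given as [roll, pitch, yaw] about the fixed x, y, z axes, in that order (R = Rz(yaw) Ry(pitch) Rx(roll)).
In Python, from cell import manip gives the robot as it stands.
- The arm moves only by the shell command python3 -m inch 'ROWS' [FORCE]. ROWS is a JSON object of lists of equal length, an entry for each row: "grip": the opening, from -1 (shut) to 1 (fully open), so that 0 is half open; "travel": the shift along the world's x, y, z in cm, a list of three; "turn": the turn, a rotation vector about the world's x, y, z in degrees, a list of three. A call has 1 to 10 rows; each row is the pose to reach, as a shift and turn from the pose measured when the call began; what a row does not reach only later rows make up. A row lasts 1/8 s, in which the tool goes at most 62.5 mm and 10.7 degrees, less where a joint would pass 70% of its speed; a pose out of reach is approached as far as the arm can. A call with a gripper value outside its range is refused whole. The fingers move at their own pace and stop on an object; FORCE is the grip in N (left out, the last holds). Time passes only in rows, so rows that repeat a pose let the fingers close. It gives the time, the measured TCP pose, the force and the opening at its end, in the units of the state.
- manip.read_state(): the state, without advancing time (a new reading comes with each control period).
- manip.camera(name): name is "scene" or "side" or "wrist"; returns (picture, depth): 480x640x3 uint8, red, green, blue; 480x640 float32, mm along the optical axis (not along the pixel's ray), 0 where there is no reading.
- manip.calibration(name): a dict with "fx", "fy", "cx", "cy" (pixels), "k1" (the pictures are not rectified: a ray, as slopes to the right and down, at radius r is drawn at 1 + k1 r^2 times it, then the intrinsics apply), "world_from_camera" (4x4, takes a point from camera to world coordinates). Camera axes: x right, y up, looking along -z (the intrinsics and any distortion apply to the point x, -y, -z); pixel columns grow to the right and rows downward; lengths in mm; the calibration is good to about 2 mm. A picture is of the moment at which its call begins: read the wrist's pose just before it. calibration takes no time and is no camera call; for the wrist camera it gives the pose at the moment of the call.
- manip.sign_off(): hands the job in, once; it reports no verdict.
Trained networks look in the newest picture that a camera, given by its name, has taken for a name from the list of things; names that differ only in an ending like _2 or _b are one class to them, and where a whole thing is asked for, a point or a joint stands for the part that bears it (a point fixed in the world has none). Each returns a list of dicts, best first, with "p" (0 to 1); they miss things now and then, are a little off and sometimes report something else, mostly with a low value. They report only what shows in the picture. A call takes as long as a camera call. They do not tell look-alikes from the thing itself.
- manip.look_for(camera, label): "bbox" ([left, top, right, bottom] in pixels, round what is visible of it).
The state is a dict: "clock": time; "joints": joint angles; "qd": joint speeds; "effort": joint torques, N m; "eef_pos": TCP position; "eef_rot": TCP orientation; "wrist_force": force on the tool from outside, world axes, zero at the start; "moment": the same for the moment, N m; "finger_gap": finger opening in mm.
Only numpy, scipy, OpenCV 4.12 (cv2) and the standard library are available. Lean on these libraries where they do the work, as an engineer would, in place of code of your own. Each camera call takes 0.05 s, during which the arm holds its last target.

## Task

Make up the step standard for checking the microscope's focus: take the tallest of the three loose square gauge blocks, set it down gently and upright on the bare end of the steel flat that sits under the microscope, clear of the short, narrower block already there, and then, keeping it down on the face, slide it in until its side stands in full contact with the end of the short block, square to it and centred on it. Do not knock the microscope or shift the other blocks and small things, and leave the block standing there on its own.

Things in the scene. Friction and masses are not known exactly. Their poses are not given: they have to be found in the camera images.
- tall_block_centre (a point): Centre of the block to use: tallest of three loose steel square gauge blocks, 24 x 24 mm in plan, 30 mm tall, about 135 g, a dark bore mark on its top. z up; x, y square to its sides (plan is square, a quarter turn makes no difference). Stands upright on the felt of a low wooden board, its top 20 mm above the table, at any of three places in a row along it, about 80 mm apart.
- mid_block_centre (a point): Centre of the middle-sized loose gauge block, 24 x 24 x 22 mm tall, upright on the same board. To be left alone.
- low_block_centre (a point): Centre of the lowest loose gauge block, 24 x 24 x 15 mm tall, upright on the same board. To be left alone.
- board: Fixed wooden board with grey felt, 120 (x) x 270 (y) x 20 mm high, on which the three loose blocks and the tweezers lie. Origin: centre of its underside, on the table. The blocks stand in a row along its y, on its half at -x (open table beside it); the tweezers lie on the other half.
- flat: Dark lapped steel slab 64 mm long (x) x 40 wide (y) fast on the microscope stage under the objective. Origin: centre of its underside, on the stage, 28 mm above the table; x runs lengthwise from the bare end to the short block (to the far right seen from the robot), z up. Upper face 17 mm above the origin, bare from x -32 to +8 mm. At the end the tall block's centre is at x -4, y 0, z +32 mm.
- short_block_centre (a point): Centre of the short steel gauge block, 24 (x) x 16 (y) x 20 mm tall, already wrung onto one end of the flat (it cannot shift), midway across. Axes as the flat's; it covers the flat's x from +8 to +32 mm, y from -8 to +8 mm. Its face that looks along -x, over the bare part of the flat, is the one to meet. Being narrower than the tall block it leaves room for fingertips that reach past it.
- microscope: White stereo microscope, fixed, on a base 28 mm high. Origin: on the table, on the upright optical axis, which falls near the flat's x = +8 mm. Its head overhangs the stage: no room there for an upright gripper, but a tool tilted about 40 degrees from vertical, coming from the flat's -x side (fingers reaching along the flat's +x and down, closing along its y), has free access beneath.
- objective (a point): Centre of the underside of the black objective, 58 mm in diameter, 183 mm above the table (155 mm above the stage, 138 mm above the flat's upper face). Above it the white head is up to 86 mm in diameter; with the eyepieces, which lean towards the pillar, it rises to 390 mm.
- pillar (a point): Foot of the microscope's steel pillar, 30 mm thick (56 mm at the foot) and 375 mm high, 135 mm from the optical axis towards the right. The white focusing carriage with a black knob on each side (122 mm over the knobs) sits on it from 190 mm above the table upwards.
- tweezers_centre (a point): Middle of loose steel tweezers, 120 mm long and about 5 mm high, lying on the far part of the board. To be left alone.
- dish_centre (a point): Centre of a loose glass dish, 86 mm in diameter, 14 mm high, holding two small mineral samples. To be left alone.
- dropper_centre (a point): Centre of a loose brown glass bottle, 38 mm in diameter, 85 mm high. To be left alone.
- magnifier_centre (a point): Middle of a loose black hand lens, lying flat, about 130 mm long, 7 mm high. To be left alone.
Mind the look-alikes: they are no part of the job. What is shaped like the part that bears tall_block_centre but yellow is not meant.

How it is judged (in metres and radians):
On the way:
1. the tall block stands upright and down on the bare end of the flat's face, at least 8 mm clear of the short block (x of tall_block_centre in the frame of flat between -0.036 and -0.012 m and y of tall_block_centre in the frame of flat between -0.012 and 0.012 m and z of tall_block_centre in the frame of flat below 0.0336 m and angle between the z axis of tall_block_centre and the z axis of flat, either way round below 0.07 rad and contact force between tall_block and flat above 0.3 N), for 0.15 s.
At the end, for the whole second after the job is handed in: The tall block stands by itself, upright, flat on the steel flat's face, with its side against the short block (gap under 2 mm, turned less than 3.4 degrees from it) and centred on it sideways within 3 mm; it is released and at rest (x of tall_block_centre in the frame of flat between -0.006 and -0.002 m and y of tall_block_centre in the frame of flat between -0.003 and 0.003 m and z of tall_block_centre in the frame of flat between 0.0305 and 0.0332 m and angle between the z axis of tall_block_centre and the z axis of flat, either way round below 0.04 rad and (angle between the x axis of tall_block_centre and the x axis of flat, either way round below 0.06 rad or angle between the y axis of tall_block_centre and the x axis of flat, either way round below 0.06 rad) and linear speed of tall_block below 0.01 m/s); the robot touches nothing.
It fails at once if the tall block is set down hard on, or run along, the flat (faster than 0.25 m/s within 5 mm of its face) (x of tall_block_centre in the frame of flat between -0.044 and 0.044 m and y of tall_block_centre in the frame of flat between -0.032 and 0.032 m and z of tall_block_centre in the frame of flat below 0.037 m and linear speed of tall_block above 0.25 m/s).
It fails at once if the tall block is off the flat's face (by 3 to 15 mm) in its last 6 mm before the short block: it must come in by sliding along the face, not from above (x of tall_block_centre in the frame of flat between -0.01 and 0.01 m and y of tall_block_centre in the frame of flat between -0.012 and 0.012 m and z of tall_block_centre in the frame of flat between 0.035 and 0.047 m).
It fails at once if the microscope is knocked (pushed with more than 10 N) (contact force between any of the arm, the fingers and microscope above 10 N).
It fails at once if another block or small thing is shifted by more than 15 mm (distance of any of mid_block_centre, low_block_centre, tweezers_centre, dish_centre, dropper_centre, magnifier_centre from where it was at the start of the episode above 0.015 m).
It also fails if it takes over 45 s, if anything falls off the work surface, if the arm or the gripper's body presses on something with over 40 N, if the wrist force passes 120 N, or if a joint passes its speed limit or range.

## Working session

There is one attempt and no reset: what is moved stays moved. The work goes in short steps, Python scripts to look and compute and a shell command to move; the robot and the scene stay as the last step left them, time stands still between calls to the robot, and variables do not carry over. Pictures are saved under pics/ and viewed, and the job is handed in when it is done.

```bash
ls; mkdir -p pics
cat > h.py <<'E'
import numpy as np, cv2, json
from cell import manip
def snap(n,tag):
    c=manip.calibration(n); im,d=manip.camera(n)
    cv2.imwrite(f'pics/{tag}.png',im[:,:,::-1]); np.savez(f'pics/{tag}.npz',d=d,T=np.array(c['world_from_camera']),im=im,k=[c['fx'],c['fy'],c['cx'],c['cy'],c['k1']])
    return im,d,c
def cloud(tag):
    z=np.load(f'pics/{tag}.npz'); fx,fy,cx,cy,k1=z['k']; d=z['d']
    K=np.array([[fx,0,cx],[0,fy,cy],[0,0,1]]); u,v=np.meshgrid(np.arange(640.),np.arange(480.))
    p=cv2.undistortPoints(np.stack([u,v],-1).reshape(-1,1,2),K,np.array([k1,0,0,0,0])).reshape(480,640,2)
    P=np.stack([p[...,0]*d,-p[...,1]*d,-d],-1); T=z['T']
    W=P@T[:3,:3].T+T[:3,3]; W[d==0]=np.nan
    return W,z['im']
E
python3 - <<'E'
from h import *
print(manip.read_state())
for n in('scene','side','wrist'):
    im,d,c=snap(n,n+'0'); print(n,c)
    for l in('tall_block_centre','flat','short_block_centre','mid_block_centre') if n!='wrist' else('tall_block_centre',):
        print(l,[(x['bbox'],round(x['p'],2)) for x in manip.look_for(n,l)])
E
```

```text
pics
{'clock': 0.0, 'joints': array([-6.66243264e-02,  3.00448422e-01,  1.52163359e+00,  1.26157457e-05,
        1.32071088e+00, -6.66188305e-02]), 'qd': array([-1.43246778e-04,  1.44208255e-03,  7.65425289e-05,  7.52855325e-04,
        6.78031907e-04, -1.46158803e-03]), 'effort': array([-1.53750298e-03, -5.31805658e+01, -3.52735734e+01,  7.07558286e-02,
        2.43994006e-02, -4.79655944e-05]), 'eef_pos': array([5.49712394e+02, 6.19239700e-03, 2.04876564e+02]), 'eef_rot': array([-3.14039589e+00, -9.20917379e-05,  1.57078765e+00]), 'wrist_force': array([-0.83136559, -0.19146121,  0.78846093]), 'moment': array([ 0.06288004, -0.0010996 , -0.01536368]), 'finger_gap': 93.90353232030124}
scene {'fx': 501.25527287078523, 'fy': 501.25527287078523, 'cx': 321.67697906890106, 'cy': 240.0244828434947, 'k1': -0.08771374424068092, 'world_from_camera': array([[ 2.28602591e-02, -7.16618982e-01,  6.97090125e-01,
         1.24088983e+03],
       [ 9.99595332e-01,  4.57703854e-03, -2.80753017e-02,
        -7.23396195e+01],
       [ 1.69286858e-02,  6.97449844e-01,  7.16433622e-01,
         9.02174214
[... 1170 characters left out ...]
 309.1, 281.0], 0.59)]
mid_block_centre [([251.5, 393.4, 271.7, 412.8], 0.46)]
wrist {'fx': 337.4279723357185, 'fy': 337.4279723357185, 'cx': 318.78742126041374, 'cy': 237.74711422628283, 'k1': -0.04400017878812563, 'world_from_camera': array([[ 9.99999838e-01, -5.68203463e-04,  3.31078102e-05,
         5.50760854e+02],
       [ 5.41177712e-04,  9.67230434e-01,  2.53899574e-01,
         7.29395543e+01],
       [-1.76289499e-04, -2.53899515e-01,  9.67230585e-01,
         3.84123533e+02],
       [ 0.00000000e+00,  0.00000000e+00,  0.00000000e+00,
         1.00000000e+00]])}
tall_block_centre [([39.6, 0.6, 84.0, 18.7], 0.93), ([462.6, 2.4, 510.0, 14.3], 0.66), ([166.8, 0.0, 198.1, 15.8], 0.58)]
```

View pics/scene0.png

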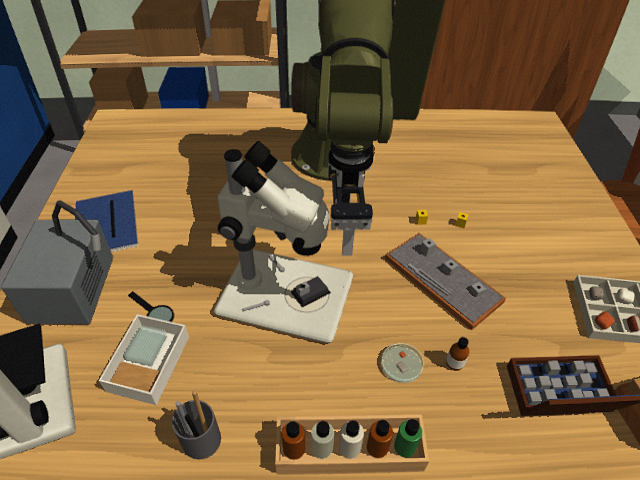

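View pics/side0.png

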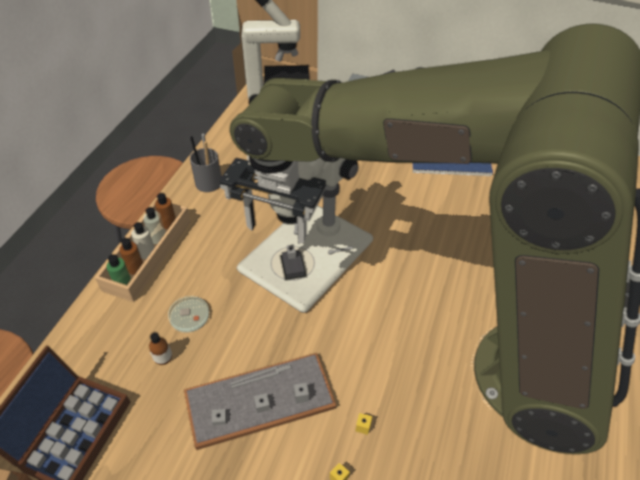

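View pics/wrist0.png

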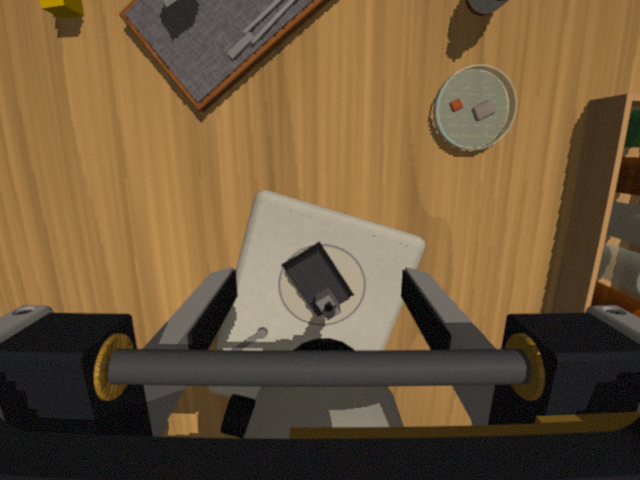

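The scene view shows three steel blocks on the board at about (428,243), (451,262) and (480,283), with yellow look-alikes in front. The flat is at (310,290). The wrist view shows the flat at (318,278), with the short block at its lower right end.

Run:
```python
from h import *
W,im=cloud('scene0')
for n,(u0,v0,u1,v1) in dict(board=(380,225,515,330)).items():
    P=W[v0:v1,u0:u1].reshape(-1,3); 
    for z in range(0,64,4):
        print(z,((P[:,2]>z)&(P[:,2]<=z+4)).sum())
    h=(W[...,2]>29)&(W[...,2]<60); m=np.zeros_like(h); m[v0:v1,u0:u1]=h[v0:v1,u0:u1]
    nn,L,S,C=cv2.connectedComponentsWithStats(m.astype(np.uint8))
    for i in range(1,nn):
        if S[i,4]>25:
            Q=W[L==i]; zt=np.percentile(Q[:,2],90); t=Q[Q[:,2]>zt-3]
            print(S[i],'top',zt,np.median(t,0),cv2.minAreaRect(t[:,:2].astype(np.float32)))
W,im=cloud('wrist0')
for lab,(a,b) in dict(stage=(24,32),flat=(42,48),short=(60,69)).items():
    m=np.zeros((480,640),bool); m[230:335,270:370]=1
    m&=(W[...,2]>a)&(W[...,2]<b)
    Q=W[m]; print(lab,len(Q),np.median(Q,0),cv2.minAreaRect(Q[:,:2].astype(np.float32)))
```

```text
0 2021
4 172
8 144
12 506
16 2624
20 958
24 98
28 61
32 112
36 54
40 83
44 48
48 38
52 0
56 0
60 0
[421 239  16  14 142] top 49.22807709323092 [420.96471832 216.71322561  48.6101268 ] ((421.18438720703125, 216.18907165527344), (22.909873962402344, 26.682649612426758), 22.58535385131836)
[444 259  14  14 128] top 42.22024751943866 [482.47662375 257.87567433  41.21461922] ((482.204345703125, 258.34783935546875), (24.130985260009766, 25.63818359375), 37.345802307128906)
[471 282  15  12 110] top 35.652550467914566 [545.85408634 311.44726739  34.04870558] ((546.206298828125, 311.46978759765625), (25.258525848388672, 25.78602409362793), 22.4964656829834)
stage 8070 [554.24405861 -70.58715418  27.7437856 ] ((551.5740966796875, -75.65464782714844), (117.77339172363281, 128.12144470214844), 0.05494074150919914)
flat 1740 [545.71568534 -62.72797283  44.52941544] ((549.1094360351562, -68.5334243774414), (40.758567810058594, 64.59579467773438), 31.916915893554688)
short 375 [560.25926682 -84.2843248   64.46298858] ((559.9954833984375, -85.26270294189453), (16.414915084838867, 25.05820655822754), 32.74924850463867)
```

Run:
```python
from h import *
a=cv2.imread('pics/scene0.png')[220:330,380:510]; b=cv2.imread('pics/wrist0.png')[225:345,260:380]
cv2.imwrite('pics/z1.png',np.hstack([cv2.resize(a,(400,480),interpolation=2),cv2.resize(b,(400,480),interpolation=2)]))
```

```text
(no output)
```

View pics/z1.png

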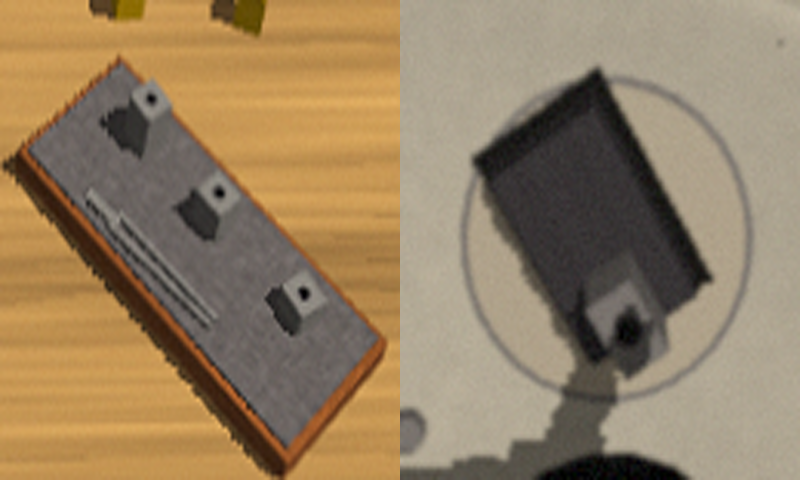

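```bash
cat >> h.py <<'E'
from scipy.spatial.transform import Rotation as Ro
def tool_R(ang,tilt=40):  # approach heading ang (deg), closing horizontally
    a=np.radians(ang); d=np.array([np.cos(a),np.sin(a),0]); y=np.array([-np.sin(a),np.cos(a),0]); t=np.radians(tilt)
    z=d*np.sin(t)+np.array([0,0,-np.cos(t)]); x=np.cross(y,z); return np.stack([x,y,z],1)
def go(tcp,ang,tilt=40):
    s=manip.read_state(); R0=Ro.from_euler('xyz',s['eef_rot']).as_matrix(); R=tool_R(ang,tilt)
    print('travel cm',np.round((np.array(tcp)-s['eef_pos'])/10,2),'turn deg',np.round(Ro.from_matrix(R@R0.T).as_rotvec(degrees=True),1),'| now',np.round(s['eef_pos'],1),'clk',round(s['clock'],2),'gap',round(s['finger_gap'],1),'F',np.round(s['wrist_force'],1))
def cur():
    s=manip.read_state();R0=Ro.from_euler('xyz',s['eef_rot']).as_matrix()
    z=R0[:,2];y=R0[:,1]; print('tcp',np.round(s['eef_pos'],1),'heading',round(np.degrees(np.arctan2(z[1],z[0])),2),'ydir',round(np.degrees(np.arctan2(y[1],y[0]))-90,2),'yz',round(y[2],3),'tilt',round(np.degrees(np.arccos(-z[2])),2),'clk',round(s['clock'],2),'gap',round(s['finger_gap'],1),'F',np.round(s['wrist_force'],1),'gp',np.round(s['eef_pos']-19*z,1))
E
python3 - <<'E'
from h import *
W,im=cloud('scene0')
m=np.zeros((480,640),bool); m[225:330,375:515]=1; m&=(W[...,2]>15)&(W[...,2]<25)
print('board',cv2.minAreaRect(W[m][:,:2].astype(np.float32)),np.median(W[m][:,2]))
for v,u in((212,421),(216,461)): print('yellow',W[v,u])
W2,_=cloud('side0')
m=np.zeros((480,640),bool); m[350:450,180:345]=1
b=m&(W2[...,2]>15)&(W2[...,2]<25); print('board side',cv2.minAreaRect(W2[b][:,:2].astype(np.float32)))
h=m&(W2[...,2]>29)&(W2[...,2]<60)
nn,L,S,C=cv2.connectedComponentsWithStats(h.astype(np.uint8))
for i in range(1,nn):
    if S[i,4]>25:
        Q=W2[L==i]; zt=np.percentile(Q[:,2],90); t=Q[Q[:,2]>zt-3]; print('top',zt,np.median(t,0),cv2.minAreaRect(t[:,:2].astype(np.float32)))
# pregrasp: grasp point above block
g=np.array([421,216,49+45]); 
for ang in(-53,):
    R=tool_R(ang); go(g+19*R[:,2],ang)
E
```

```text
board ((496.61102294921875, 245.26995849609375), (269.85101318359375, 123.19596099853516), 38.50018310546875) 18.637715443222078
yellow [291.66480137 221.90715874  29.16169013]
yellow [308.5339046  323.74130011  30.56312609]
board side ((494.7229309082031, 245.36170959472656), (269.8836669921875, 122.38378143310547), 38.41994094848633)
top 52.037399600042576 [419.08923466 216.80262804  50.78486402] ((418.963134765625, 216.43716430664062), (22.07790756225586, 25.812868118286133), 30.64419937133789)
top 43.70681193905536 [480.02624075 259.78424386  42.26976506] ((480.3155822753906, 259.40057373046875), (23.88273048400879, 25.375001907348633), 37.26293182373047)
top 35.99537098887811 [543.41428882 312.31504466  34.60859594] ((544.0684814453125, 312.1349792480469), (22.22360610961914, 26.083620071411133), 27.261953353881836)
travel cm [-12.16  20.62 -12.6 ] turn deg [-38.6 -12.9  35.5] | now [550.    0.  205.4] clk 0.6 gap 94.1 F [ 0.3 -0.1  0.4]
```

```bash
python3 -m inch '{"grip":[1,1,1,1,0.5,0.5,0.5,0.5],"travel":[[-2,5,0],[-6,10,0],[-10,15,-2],[-13,21,-4],[-13.5,22.5,-6],[-13.5,22.5,-8],[-13.5,22.5,-8],[-13.5,22.5,-8]],"turn":[[0,0,5],[-8,-3,9],[-16,-6,16],[-24,-8.5,23],[-31,-10.5,30],[-38.6,-12.7,36.9],[-38.6,-12.7,36.9],[-38.6,-12.7,36.9]]}' 20
python3 - <<'E'
from h import *
cur(); snap('wrist','w1'); print([(x['bbox'],round(x['p'],2)) for x in manip.look_for('wrist','tall_block_centre')])
E
```

```text
clock: 1.6
eef_pos: [415.5, 225.1, 126.3]
eef_rot: [-3.129, 0.694, 2.243]
wrist_force: [-0.1, -0.7, -0.0]
finger_gap: 70.6
tcp [415.5 225.1 126.3] heading -52.56 ydir -51.92 yz -0.009 tilt 39.75 clk 1.6 gap 70.6 F [-0.1 -0.7 -0. ] gp [408.1 234.7 141. ]
[([299.8, 152.6, 332.9, 208.0], 0.88), ([123.3, 17.2, 189.2, 95.6], 0.63), ([159.2, 274.4, 345.9, 434.0], 0.59)]
```

View pics/w1.png

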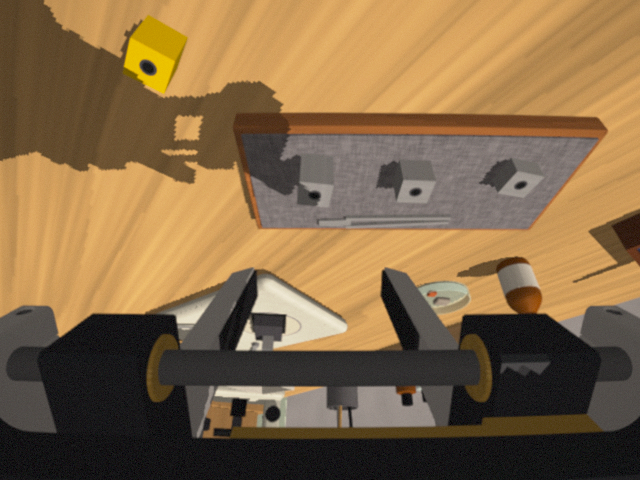

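The wrist view shows the tall block at (316,180), in line with the jaws, with the other two to its right. Next I fit its top and side faces.

Run:
```python
from h import *
W,im=cloud('w1')
m=np.zeros((480,640),bool); m[130:225,280:350]=1
h=m&(W[...,2]>26)&(W[...,2]<60); Q=W[h]
print(len(Q),'z',np.percentile(Q[:,2],[1,50,90,99]),cv2.minAreaRect(Q[:,:2].astype(np.float32)))
zt=np.percentile(Q[:,2],97); t=Q[Q[:,2]>zt-2.5]; print('top',len(t),t.mean(0),cv2.minAreaRect(t[:,:2].astype(np.float32)))
s=Q[(Q[:,2]<zt-5)]; 
c=s[:,:2].mean(0);u,sv,vt=np.linalg.svd(s[:,:2]-c); print('side',len(s),c,sv/np.sqrt(len(s)),'normal dir',np.degrees(np.arctan2(vt[1,1],vt[1,0])))
b=np.zeros((480,640),bool); b[110:230,232:605]=1; b&=(W[...,2]>15)&(W[...,2]<25); print('board',cv2.minAreaRect(W[b][:,:2].astype(np.float32)),np.median(W[b][:,2]))
print(manip.read_state()['clock'])
a=cv2.imread('pics/w1.png')[130:225,280:350]; cv2.imwrite('pics/z2.png',cv2.resize(a,(420,570),interpolation=2))
```

```text
1541 z [26.363411   48.5738373  49.87383727 50.34119871] ((418.3253173828125, 215.2646942138672), (24.118234634399414, 26.19774055480957), 30.49778175354004)
top 822 [417.76647767 216.18242153  49.39525112] ((418.4124755859375, 215.13673400878906), (24.04922103881836, 25.885173797607422), 30.37447738647461)
side 633 [412.11791126 224.63836287] [7.12016078 2.47330776] normal dir -53.4574893066055
board ((494.0561218261719, 243.44964599609375), (270.360107421875, 121.90672302246094), 38.3182487487793) 19.401306214429553
1.7
```

View pics/z2.png

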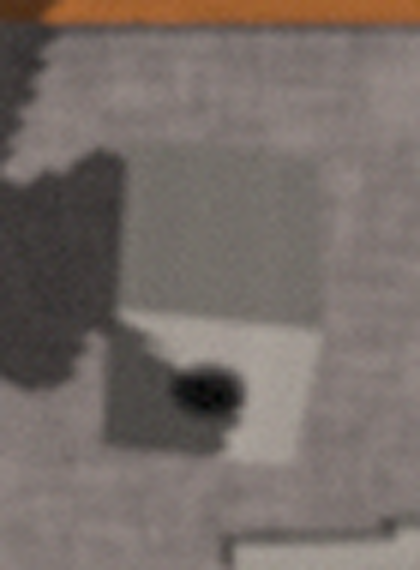

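```bash
cat >> h.py <<'E'
def ray_z(tag,uv,z):
    Z=np.load(f'pics/{tag}.npz'); fx,fy,cx,cy,k1=Z['k']; K=np.array([[fx,0,cx],[0,fy,cy],[0,0,1]]);T=Z['T']
    p=cv2.undistortPoints(np.array(uv,float).reshape(-1,1,2),K,np.array([k1,0,0,0,0])).reshape(-1,2)
    D=np.c_[p[:,0],-p[:,1],-np.ones(len(p))]@T[:3,:3].T
    return T[:3,3]+D*((z-T[2,3])/D[:,2])[:,None]
E
python3 - <<'E'
from h import *
c=ray_z('w1',[(280+120/6,130+312/6),(280+322/6,130+328/6),(280+297/6,130+465/6),(280+104/6,130+444/6)],50)
print(c.round(1),c.mean(0))
for i in range(4):
    e=c[(i+1)%4]-c[i]; print(np.linalg.norm(e),np.degrees(np.arctan2(e[1],e[0])))
W,_=cloud('w1'); m=np.zeros((480,640),bool); m[157:178,302:331]=1
Q=W[m&(W[...,2]>24)&(W[...,2]<47)][:,:2]; 
v=cv2.fitLine(Q.astype(np.float32),cv2.DIST_HUBER,0,.01,.01).ravel(); print(len(Q),'side dir',np.degrees(np.arctan2(v[1],v[0])),Q.mean(0))
E
```

```text
[[403.1 219.2  50. ]
 [423.  231.8  50. ]
 [436.2 211.2  50. ]
 [414.9 199.3  50. ]] [419.3102943  215.38183363  50.        ]
23.476665010833127 32.307101500816024
24.463734674918356 -57.234090016285414
24.388812671695973 -150.67491452399324
23.204243868928966 120.61983895275942
570 side dir 30.436213 [412.00221116 225.08422621]
```

Run:
```python
from h import *
R=tool_R(-59); g=np.array([419,215.6,43.5])
go(g+19*R[:,2]-60*R[:,2],-59); go(g+19*R[:,2],-59)
```

```text
travel cm [-1.05  1.35 -5.18] turn deg [ 0.1 -0.5 -7.1] | now [415.9 224.7 126.7] clk 1.7 gap 70.6 F [0.6 0.1 0.2]
travel cm [ 0.94 -1.96 -9.78] turn deg [ 0.1 -0.5 -7.1] | now [415.9 224.7 126.7] clk 1.7 gap 70.6 F [0.6 0.1 0.2]
```

```bash
python3 -m inch '{"grip":[0.3,0.3,0.3,0.3,0.3,0.3,0.3],"travel":[[-1.05,1.35,-2.5],[-1.05,1.35,-5.2],[-0.4,0.25,-6.7],[0.3,-0.9,-8.3],[0.94,-1.96,-9.5],[0.94,-1.96,-9.8],[0.94,-1.96,-9.8]],"turn":[[0.1,-0.5,-7.1],[0.1,-0.5,-7.1],[0.1,-0.5,-7.1],[0.1,-0.5,-7.1],[0.1,-0.5,-7.1],[0.1,-0.5,-7.1],[0.1,-0.5,-7.1]]}' 20
python3 - <<'E'
from h import *
cur(); snap('wrist','w2')
E
```

```text
clock: 2.58
eef_pos: [425.5, 205.3, 29.1]
eef_rot: [3.141, 0.698, 2.11]
wrist_force: [-0.9, 1.1, -0.3]
finger_gap: 61.3
tcp [425.5 205.3  29.1] heading -59.05 ydir -59.09 yz 0.001 tilt 39.97 clk 2.58 gap 61.3 F [-0.9  1.1 -0.3] gp [419.2 215.8  43.7]
```

View pics/w2.png

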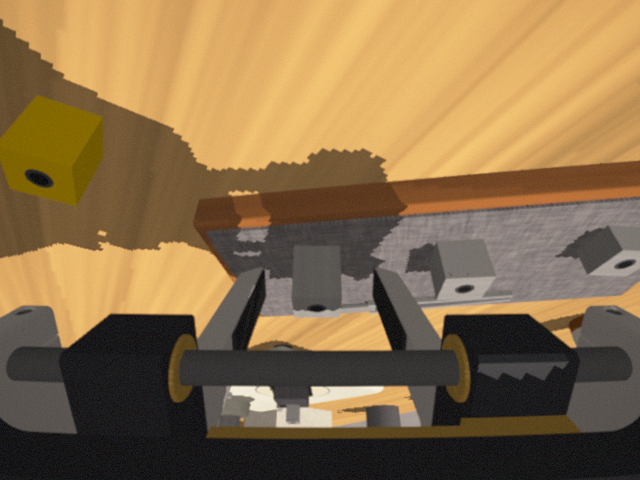

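The block stands square between the fingers at (316,275). The tweezers' end is near the right fingertip, so I check that clearance before closing.

Run:
```python
from h import *
c=ray_z('w1',[(318,217),(318,224),(450,218)],23); R=tool_R(-59)
d=R[:,2]*[1,1,0]; d/=np.linalg.norm(d)
for p in c: q=p-[419,215.6,0]; print(p.round(1),'ahead',round(q@d,1),'lat',round(q@R[:,1],1))
W,_=cloud('w2'); m=np.zeros((480,640),bool); m[248:312,294:340]=1
Q=W[m&(W[...,2]>24)&(W[...,2]<48)]; print(len(Q),Q.mean(0)); v=cv2.fitLine(Q[:,:2].astype(np.float32),cv2.DIST_HUBER,0,.01,.01).ravel(); print(np.degrees(np.arctan2(v[1],v[0])), (Q.mean(0)-[419,215.6,0])@d,np.percentile((Q-[419,215.6,0])@R[:,1],[1,99]))
```

```text
[456.7 170.4  23. ] ahead 58.1 lat 9.0
[463.1 162.3  23. ] ahead 68.4 lat 10.3
[551.4 245.   23. ] ahead 43.0 lat 128.6
1932 [412.67786823 225.43729304  36.3481891 ]
30.387882 -11.688344501341948 [-11.52795209  10.84118165]
```

```bash
python3 -m inch '{"grip":[-0.2,-0.6,-0.6,-0.6,-0.6,-0.6],"travel":[[0,0,0],[0,0,0],[0,0,0],[0,0,0],[0,0,0],[0,0,0]],"turn":[[0,0,0],[0,0,0],[0,0,0],[0,0,0],[0,0,0],[0,0,0]]}' 25
python3 - <<'E'
from h import *
cur()
E
```

```text
clock: 3.38
eef_pos: [425.4, 205.5, 29.3]
eef_rot: [3.141, 0.698, 2.11]
wrist_force: [-2.1, 0.5, 1.9]
finger_gap: 23.9
tcp [425.4 205.5  29.3] heading -59.02 ydir -59.06 yz 0.001 tilt 39.97 clk 3.38 gap 23.9 F [-2.1  0.5  1.9] gp [419.1 216.   43.8]
```

```bash
python3 -m inch '{"grip":[-0.6,-0.6,-0.6,-0.6],"travel":[[0,0,1],[0,0,4],[0,0,8],[0,0,8]],"turn":[[0,0,0],[0,0,0],[0,0,0],[0,0,0]]}' 25
python3 - <<'E'
from h import *
cur(); snap('wrist','w3')
a=cv2.imread('pics/wrist0.png')[230:330,270:365]; cv2.imwrite('pics/z3.png',cv2.resize(a,(760,800),interpolation=2)[:600])
W,_=cloud('wrist0')
# dense fits
for lab,(a,b) in dict(flat=(42.5,47),short=(62,67)).items():
    m=np.zeros((480,640),bool); m[235:335,275:360]=1; m&=(W[...,2]>a)&(W[...,2]<b)
    m=cv2.morphologyEx(m.astype(np.uint8),cv2.MORPH_OPEN,np.ones((3,3)))>0
    cs,_=cv2.findContours(m.astype(np.uint8),0,1); cc=max(cs,key=cv2.contourArea); r=cv2.minAreaRect(cc)
    bx=cv2.boxPoints(r); print(lab,bx.tolist()); P=ray_z('wrist0',bx,45 if lab=='flat' else 65); print(P.round(1).tolist(),P.mean(0)); 
    for i in range(4): e=P[(i+1)%4]-P[i]; print(round(np.linalg.norm(e),1),round(np.degrees(np.arctan2(e[1],e[0])),1))
E
```

```text
clock: 3.88
eef_pos: [426.3, 206.3, 112.0]
eef_rot: [3.134, 0.697, 2.106]
wrist_force: [-0.2, -0.2, -1.7]
finger_gap: 23.6
tcp [426.3 206.3 112. ] heading -58.67 ydir -59.06 yz 0.006 tilt 39.91 clk 3.88 gap 23.6 F [-0.2 -0.2 -1.7] gp [420.  216.7 126.5]
flat [[285.4667053222656, 269.65972900390625], [316.5898132324219, 249.2687225341797], [348.6780090332031, 298.24542236328125], [317.5549011230469, 318.63641357421875]]
[[515.2, -51.3, 45.0], [548.5, -28.6, 45.0], [583.4, -84.4, 45.0], [549.4, -109.1, 45.0]] [549.1382634  -68.32912793  45.        ]
40.2 34.4
65.9 -57.9
42.0 -144.0
67.1 120.6
short [[314.6922912597656, 301.53839111328125], [327.6153869628906, 292.92303466796875], [340.3846130371094, 312.076904296875], [327.4615173339844, 320.6922607421875]]
[[546.6, -78.8, 65.0], [559.8, -69.2, 65.0], [573.3, -90.8, 65.0], [559.9, -100.7, 65.0]] [559.88293315 -84.86714406  65.        ]
16.4 36.0
25.4 -58.1
16.7 -143.3
25.7 121.3
```

View pics/w3.png

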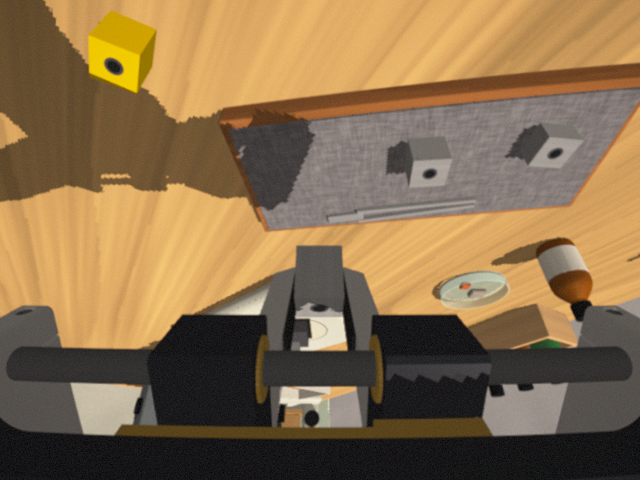

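View pics/z3.png

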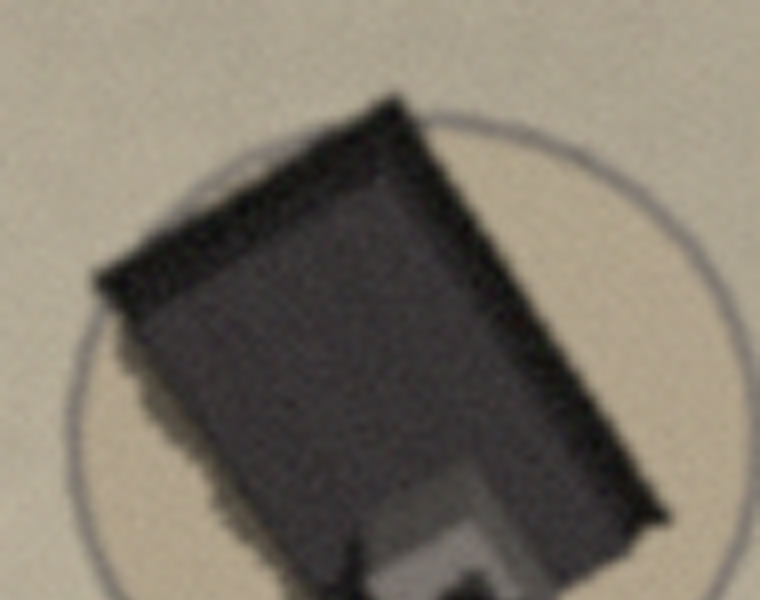

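Run:
```python
from h import *
f=lambda p:[(270+x/8,230+y/8) for x,y in p]
c=ray_z('wrist0',f([(98,278),(398,97),(668,520)]),28); t=ray_z('wrist0',f([(133,325),(382,177)]),45)
print(c.round(1),t.round(1))
for a,b in((c[0],c[1]),(c[1],c[2]),(t[0],t[1])): e=b-a; print(np.linalg.norm(e),np.degrees(np.arctan2(e[1],e[0])))
print('centre from bottom diag',(c[0]+c[2])/2)
g=cv2.cvtColor(cv2.imread('pics/wrist0.png'),cv2.COLOR_BGR2GRAY)
seg=cv2.createLineSegmentDetector().detect(g[225:345,260:380])[0].reshape(-1,4)
for s in seg:
    if np.hypot(s[2]-s[0],s[3]-s[1])>12:
        s=s+[260,225,260,225]
        for z in(28,45,65):
            P=ray_z('wrist0',s.reshape(2,2),z); e=P[1]-P[0]; print(s.round(0),z,round(np.linalg.norm(e),1),round(np.degrees(np.arctan2(e[1],e[0])),1))
```

```text
[[510.  -51.7  28. ]
 [551.8 -25.5  28. ]
 [590.5 -88.2  28. ]] [[516.4 -52.4  45. ]
 [549.7 -31.7  45. ]]
49.336306719494225 32.091867672223366
73.71524605535498 -58.337449862722096
39.13251890307668 31.894453239026014
centre from bottom diag [550.25361419 -69.97574811  28.        ]
[328. 337. 344. 342.] 28 20.9 -17.1
[328. 337. 344. 342.] 45 19.9 -17.1
[328. 337. 344. 342.] 65 18.7 -17.1
[302. 341. 327. 337.] 28 30.7 10.6
[302. 341. 327. 337.] 45 29.2 10.6
[302. 341. 327. 337.] 65 27.5 10.6
[280. 264. 319. 241.] 28 50.4 31.9
[280. 264. 319. 241.] 45 48.0 31.9
[280. 264. 319. 241.] 65 45.2 31.9
[319. 241. 353. 294.] 28 74.4 -57.9
[319. 241. 353. 294.] 45 70.8 -57.9
[319. 241. 353. 294.] 65 66.7 -57.9
[353. 294. 339. 304.] 28 20.6 -142.5
[353. 294. 339. 304.] 45 19.6 -142.5
[353. 294. 339. 304.] 65 18.5 -142.5
[314. 316. 280. 265.] 28 72.9 121.6
[314. 316. 280. 265.] 45 69.4 121.6
[314. 316. 280. 265.] 65 65.3 121.6
[340. 312. 328. 320.] 28 17.4 -146.3
[340. 312. 328. 320.] 45 16.5 -146.3
[340. 312. 328. 320.] 65 15.6 -146.3
[276. 339. 292. 339.] 28 19.3 1.0
[276. 339. 292. 339.] 45 
[... 1490 characters left out ...]
.] 45 24.7 -65.0
[357. 258. 366. 278.] 65 23.3 -65.0
[281. 297. 296. 316.] 28 28.2 -56.0
[281. 297. 296. 316.] 45 26.8 -56.0
[281. 297. 296. 316.] 65 25.3 -56.0
[344. 248. 356. 258.] 28 17.3 -39.7
[344. 248. 356. 258.] 45 16.5 -39.7
[344. 248. 356. 258.] 65 15.5 -39.7
[328. 323. 346. 316.] 28 22.5 24.1
[328. 323. 346. 316.] 45 21.4 24.1
[328. 323. 346. 316.] 65 20.1 24.1
[336. 302. 328. 289.] 28 19.2 116.6
[336. 302. 328. 289.] 45 18.3 116.6
[336. 302. 328. 289.] 65 17.2 116.6
[347. 295. 318. 251.] 28 61.4 121.9
[347. 295. 318. 251.] 45 58.5 121.9
[347. 295. 318. 251.] 65 55.0 121.9
[311. 255. 287. 269.] 28 31.2 -148.0
[311. 255. 287. 269.] 45 29.7 -148.0
[311. 255. 287. 269.] 65 28.0 -148.0
```

```bash
cat >> h.py <<'E'
FC=np.array([549.4,-68.7,45]); FA=-58.1
def flatpose(x,y,h,ang=FA,tilt=40):
    a=np.radians(FA); d=np.array([np.cos(a),np.sin(a),0]); n=np.array([-np.sin(a),np.cos(a),0])
    go(FC+x*d+y*n+[0,0,h]+19*tool_R(ang,tilt)[:,2],ang,tilt)
E
python3 - <<'E'
from h import *
flatpose(-70,0,60); flatpose(-24,0,40); flatpose(-24,0,30)
E
```

```text
travel cm [  9.32 -22.54  -1.98] turn deg [-0.1  0.1  1. ] | now [425.7 205.8 110.3] clk 3.92 gap 23.8 F [-0.9 -0.2 -1.9]
travel cm [ 11.75 -26.45  -3.98] turn deg [-0.1  0.1  1. ] | now [425.7 205.8 110.3] clk 3.92 gap 23.8 F [-0.9 -0.2 -1.9]
travel cm [ 11.75 -26.45  -4.98] turn deg [-0.1  0.1  1. ] | now [425.7 205.8 110.3] clk 3.92 gap 23.8 F [-0.9 -0.2 -1.9]
```

```bash
python3 -m inch '{"grip":[-0.6,-0.6,-0.6,-0.6,-0.6,-0.6,-0.6,-0.6,-0.6,-0.6],"travel":[[1,-3,0],[3,-7.5,0],[5,-12,-0.5],[7.2,-17,-1.2],[9,-21,-2],[9.7,-23,-2.4],[10.7,-24.8,-3],[11.5,-26,-3.8],[11.75,-26.45,-4],[11.75,-26.45,-4]],"turn":[[0,0,0],[0,0,0.3],[0,0,0.5],[0,0,0.8],[-0.1,0.1,1],[-0.1,0.1,1],[-0.1,0.1,1],[-0.1,0.1,1],[-0.1,0.1,1],[-0.1,0.1,1]]}' 25
python3 - <<'E'
from h import *
cur(); snap('wrist','w4'); snap('scene','s4'); snap('side','d4')
flatpose(-24,0,23.8)
a=cv2.imread('pics/s4.png')[180:340,230:390]; b=cv2.imread('pics/d4.png')[170:320,220:370]
cv2.imwrite('pics/z4.png',np.hstack([cv2.resize(a,(400,400),interpolation=2),cv2.resize(b,(400,400),interpolation=2)]))
E
```

```text
clock: 5.18
eef_pos: [543.0, -58.6, 69.8]
eef_rot: [3.142, 0.697, 2.128]
wrist_force: [-0.4, 0.1, -0.6]
finger_gap: 23.4
tcp [543.  -58.6  69.8] heading -58.06 ydir -58.07 yz 0.0 tilt 39.94 clk 5.17 gap 23.4 F [-0.4  0.1 -0.6] gp [536.5 -48.2  84.4]
travel cm [ 0.   -0.05 -1.62] turn deg [-0.1  0.  -0.1] | now [543.2 -58.2  70.4] clk 5.33 gap 24.3 F [ 0.7 -0.4 -1.6]
```

View pics/z4.png

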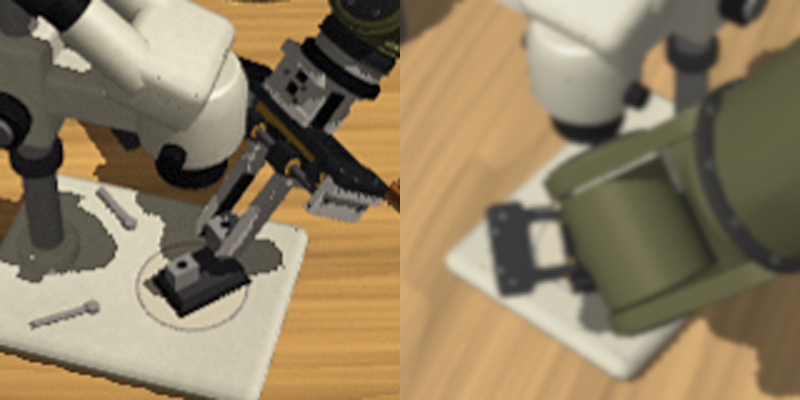

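View pics/w4.png

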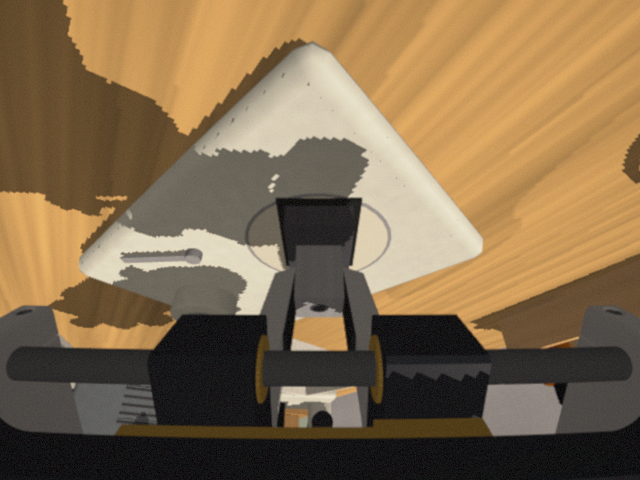

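Both views show the block held upright above the flat's bare end. Next I measure its lateral offset and squareness in the wrist cloud.

Run:
```python
from h import *
W,_=cloud('w4'); a=np.radians(FA); d=np.array([np.cos(a),np.sin(a),0]); n=np.array([-np.sin(a),np.cos(a),0])
m=np.zeros((480,640),bool); m[190:310,268:372]=1
X=(W-FC)@d; Y=(W-FC)@n; Z=W[...,2]
f=m&(Z>42)&(Z<47)&(X<-15); print('flat top',f.sum(),np.median(Z[f]),'x',np.percentile(X[f],[1,50]))
# lateral extents by row
for v in range(200,262,5):
    r=f[v]; 
    if r.sum()>5: print(v,np.round(X[v][r].mean(),1),Y[v][r].min().round(1),Y[v][r].max().round(1),np.flatnonzero(r)[[0,-1]])
m2=np.zeros((480,640),bool); m2[240:303,290:350]=1
b=m2&(Z>57)&(Z<88)&(abs(X+36)<6); Q=np.stack([X[b],Y[b],Z[b]],1); print('block back',len(Q),Q.mean(0),np.percentile(Q,[1,99],axis=0))
from scipy.linalg import lstsq
A=np.c_[Q[:,1:]-Q[:,1:].mean(0),np.ones(len(Q))]; print('slopes dx/dy, dx/dz deg',np.degrees(np.arctan(lstsq(A,Q[:,0])[0][:2])))
for v in range(244,300,6):
    r=b[v]
    if r.sum()>5: print(v,Z[v][r].mean().round(1),Y[v][r].min().round(1),Y[v][r].max().round(1),np.flatnonzero(r)[[0,-1]])
```

```text
flat top 1428 44.34175373493496 x [-33.02022825 -25.61832937]
225 -32.1 -19.9 19.6 [283 353]
230 -27.9 -19.7 20.0 [284 353]
235 -23.1 -19.9 19.7 [284 352]
240 -17.9 -19.9 19.5 [285 351]
block back 2443 [-35.68663001   0.29044692  74.97750826] [[-37.07644732 -13.16574942  60.1695981 ]
 [-31.6711251   14.25782885  87.75176398]]
slopes dx/dy, dx/dz deg [-0.17834719  0.11708044]
250 63.3 -11.5 11.9 [296 341]
256 67.0 -11.5 11.8 [296 341]
262 70.5 -11.7 12.1 [295 342]
268 74.0 -11.7 12.0 [295 342]
274 77.5 -11.5 11.9 [295 342]
280 80.5 -14.3 15.6 [290 349]
286 84.0 -13.6 14.9 [290 349]
292 87.2 -11.6 12.4 [294 344]
```

```bash
python3 -m inch '{"grip":[-0.6,-0.6,-0.6,-0.6,-0.6,-0.6,-0.6,-0.6],"travel":[[0,0,-0.6],[0,0,-1.1],[0,0,-1.25],[0,0,-1.4],[0,0,-1.5],[0,0,-1.55],[0,0,-1.6],[0,0,-1.6]],"turn":[[0,0,0],[0,0,0],[0,0,0],[0,0,0],[0,0,0],[0,0,0],[0,0,0],[0,0,0]]}' 15
python3 - <<'E'
from h import *
cur(); print(manip.read_state()['wrist_force'])
E
```

```text
clock: 6.32
eef_pos: [543.2, -58.2, 54.4]
eef_rot: [3.14, 0.698, 2.128]
wrist_force: [-1.0, -0.1, -2.7]
finger_gap: 24.0
tcp [543.2 -58.2  54.4] heading -57.96 ydir -58.03 yz 0.001 tilt 39.96 clk 6.33 gap 24.0 F [-1.  -0.1 -2.7] gp [536.7 -47.8  69. ]
[-1.0391689  -0.13935176 -2.69921113]
```

Not in contact yet, as the force is still about the block's weight. I lower in small steps.

```bash
python3 -m inch '{"grip":[-0.6,-0.6,-0.6],"travel":[[0,0,-0.05],[0,0,-0.1],[0,0,-0.1]],"turn":[[0,0,0],[0,0,0],[0,0,0]]}' 15
python3 -c "
from h import *
cur()"
```

```text
clock: 6.7
eef_pos: [543.3, -58.2, 54.3]
eef_rot: [3.14, 0.699, 2.128]
wrist_force: [-7.4, 3.7, 9.9]
finger_gap: 23.8
tcp [543.3 -58.2  54.3] heading -57.96 ydir -58.04 yz 0.001 tilt 40.03 clk 6.7 gap 23.8 F [-7.4  3.7  9.9] gp [536.8 -47.8  68.8]
```

```bash
cat > chk.py <<'E'
from h import *
import sys
tag=sys.argv[1]; xb=float(sys.argv[2]); cur(); snap('wrist',tag)
W,_=cloud(tag); a=np.radians(FA); d=np.array([np.cos(a),np.sin(a),0]); n=np.array([-np.sin(a),np.cos(a),0])
X=(W-FC)@d; Y=(W-FC)@n; Z=W[...,2]; m=np.zeros((480,640),bool); m[150:330,250:390]=1
f=m&(Z>42)&(Z<47)&(X<xb-4)&(X>-30); print('flat z',np.median(Z[f]),'Y',np.percentile(Y[f],[.5,99.5]))
b=m&(Z>50)&(Z<66)&(abs(X-xb)<4)&(abs(Y)<14); Q=np.stack([X[b],Y[b],Z[b]],1)
A=np.c_[Q[:,1:]-Q[:,1:].mean(0),np.ones(len(Q))]; c=np.linalg.lstsq(A,Q[:,0],rcond=None)[0]
print('back face x',c[2],'yaw,pitch deg',np.degrees(np.arctan(c[:2])),'Y',np.percentile(Q[:,1],[2,98]),len(Q))
E
python3 chk.py w5 -36
```

```text
tcp [543.3 -58.2  54.3] heading -57.96 ydir -58.04 yz 0.001 tilt 40.03 clk 6.7 gap 23.8 F [-7.4  3.7  9.9] gp [536.8 -47.8  68.8]
  return _methods._mean(a, axis=axis, dtype=dtype,
  ret = ret.dtype.type(ret / rcount)
Traceback (most recent call last):
  File "chk.py", line 6, in <module>
    f=m&(Z>42)&(Z<47)&(X<xb-4)&(X>-30); print('flat z',np.median(Z[f]),'Y',np.percentile(Y[f],[.5,99.5]))
                                                                           ~~~~~~~~~~~~~^^^^^^^^^^^^^^^^
IndexError: index -1 is out of bounds for axis 0 with size 0
```

```bash
sed -i "s/^f=m.*$/f=m\&(Z>42)\&(Z<47)\&(X<xb+12)\&(X>-33)\nprint('flat n',f.sum(),'z',np.median(Z[f]) if f.sum() else 0,'Y',[Y[f].min(),Y[f].max()] if f.sum() else 0)/; s/snap('wrist',tag)/len(sys.argv)>3 or snap('wrist',tag)/" chk.py; python3 chk.py w5 -36 x
```

```text
tcp [543.2 -58.2  54.2] heading -57.96 ydir -58.05 yz 0.001 tilt 40.03 clk 6.75 gap 23.7 F [-7.6  3.5 10.5] gp [536.8 -47.9  68.8]
flat n 317 z 44.27658265264047 Y [np.float64(-19.900088774421018), np.float64(20.159521937968755)]
back face x -35.91561231795833 yaw,pitch deg [-0.13150684  0.18518735] Y [-11.02546389  12.06106008] 1319
```

View pics/w5.png

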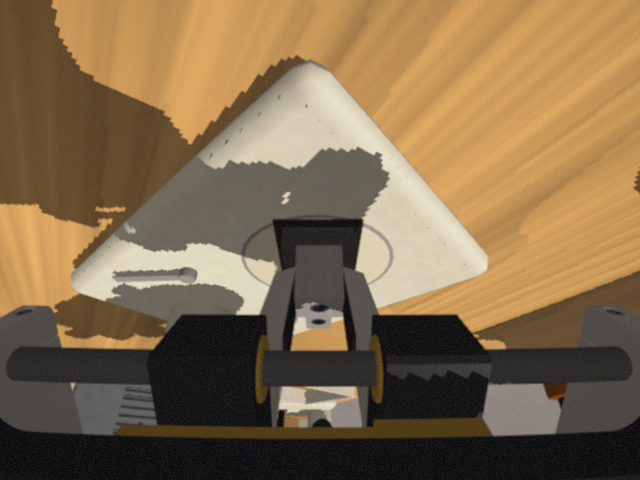

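```bash
python3 -m inch '{"grip":[-0.6,-0.6,-0.6,-0.6,-0.6,-0.6,-0.6],"travel":[[0.16,-0.26,-0.08],[0.32,-0.52,-0.08],[0.48,-0.78,-0.08],[0.64,-1.04,-0.08],[0.76,-1.26,-0.08],[0.86,-1.43,-0.08],[0.86,-1.43,-0.08]],"turn":[[0,0,0],[0,0,0],[0,0,0],[0,0,0],[0,0,0],[0,0,0],[0,0,0]]}' 15
python3 chk.py w6 -19
```

```text
clock: 7.62
eef_pos: [552.4, -72.4, 54.3]
eef_rot: [3.14, 0.698, 2.127]
wrist_force: [2.1, 0.9, 3.0]
finger_gap: 23.8
tcp [552.4 -72.4  54.3] heading -57.99 ydir -58.07 yz 0.001 tilt 39.97 clk 7.62 gap 23.8 F [2.1 0.9 3. ] gp [545.9 -62.1  68.9]
flat n 1996 z 44.414288115645604 Y [np.float64(-19.963326207867922), np.float64(20.229424919445812)]
back face x -18.98329824769108 yaw,pitch deg [-0.21726396  0.53455911] Y [-10.77119114  12.39701675] 1328
```

```bash
python3 -m inch '{"grip":[-0.6,-0.6,-0.6,-0.6,-0.6],"travel":[[0.03,-0.1,-0.08],[0.07,-0.17,-0.08],[0.1,-0.23,-0.08],[0.13,-0.28,-0.08],[0.13,-0.28,-0.08]],"turn":[[0,0,0],[0,0,0],[0,0,0],[0,0,0],[0,0,0]]}' 15
python3 chk.py w7 -16
```

```text
clock: 8.3
eef_pos: [554.1, -74.8, 54.3]
eef_rot: [3.14, 0.697, 2.127]
wrist_force: [-3.7, 5.3, 8.4]
finger_gap: 23.8
tcp [554.1 -74.8  54.3] heading -57.96 ydir -58.06 yz 0.001 tilt 39.94 clk 8.3 gap 23.8 F [-3.7  5.3  8.4] gp [547.6 -64.4  68.8]
flat n 2299 z 44.4062900171553 Y [np.float64(-19.942501821945502), np.float64(20.230309004598944)]
back face x -16.07997989829487 yaw,pitch deg [-0.48294986  0.52921898] Y [-10.60465892  12.51487484] 1320
```

```bash
python3 -m inch '{"grip":[-0.6,-0.6,-0.6,-0.6],"travel":[[0.02,-0.06,-0.05],[0.05,-0.12,-0.05],[0.08,-0.16,-0.05],[0.08,-0.16,-0.05]],"turn":[[0,0,0],[0,0,0],[0,0,0],[0,0,0]]}' 15
python3 chk.py w8 -16
```

```text
clock: 8.85
eef_pos: [554.5, -75.5, 54.1]
eef_rot: [3.14, 0.696, 2.127]
wrist_force: [-12.8, 13.8, 15.1]
finger_gap: 23.9
tcp [554.5 -75.5  54.1] heading -57.95 ydir -58.04 yz 0.001 tilt 39.88 clk 8.85 gap 23.9 F [-12.8  13.8  15.1] gp [548.1 -65.1  68.7]
flat n 2328 z 44.41941944353855 Y [np.float64(-20.048281053780702), np.float64(20.146248478332303)]
back face x -16.055759002910076 yaw,pitch deg [-0.57702603  0.67629565] Y [-10.64442068  12.55683419] 1326
```

```bash
python3 -m inch '{"grip":[-0.6,-0.6,-0.3,-0.1,0,0,0],"travel":[[0,0,0],[0,0,0],[0,0,0],[0,0,0],[0,0,0],[0,0,0],[0,0,0]],"turn":[[0,0,0],[0,0,0],[0,0,0],[0,0,0],[0,0,0],[0,0,0],[0,0,0]]}' 10
python3 chk.py w9 -16
```

```text
clock: 9.78
eef_pos: [554.5, -75.5, 54.1]
eef_rot: [3.14, 0.696, 2.127]
wrist_force: [-0.9, 0.0, -1.0]
finger_gap: 46.8
tcp [554.5 -75.5  54.1] heading -57.95 ydir -58.05 yz 0.001 tilt 39.88 clk 9.78 gap 46.8 F [-0.9  0.  -1. ] gp [548.1 -65.2  68.7]
flat n 2309 z 44.41449524962694 Y [np.float64(-19.983812658261687), np.float64(20.161745606887067)]
back face x -16.28502510670275 yaw,pitch deg [-0.14433524  0.13282473] Y [-10.50908986  12.52395169] 1332
```

View pics/w9.png

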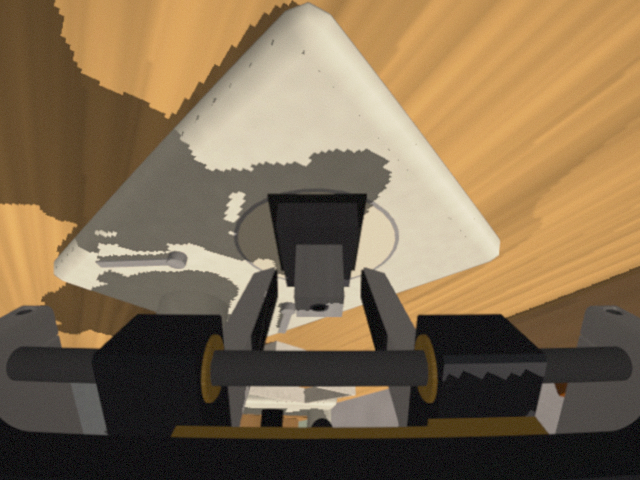

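The jaws are open and the block stands free and flat at (318,270), with its back face at x ≈ -16. Next I back out along the tool axis.

```bash
python3 -m inch '{"grip":[0,0,0,0,0,0,0,0],"travel":[[-0.34,0.54,0.77],[-1,1.6,2.3],[-1.7,2.7,3.8],[-2.4,3.8,5.4],[-3.4,5.4,7.7],[-5,8,9.5],[-7,11,11],[-7,11,11]],"turn":[[0,0,0],[0,0,0],[0,0,0],[0,0,0],[0,0,0],[0,0,0],[0,0,0],[0,0,0]]}' 10
python3 - <<'E'
from h import *
cur(); snap('scene','s10'); snap('side','d10'); snap('wrist','w10')
a=cv2.imread('pics/s10.png')[250:330,270:350]; b=cv2.imread('pics/d10.png')[220:300,250:330]
cv2.imwrite('pics/z10.png',np.hstack([cv2.resize(a,(400,400),interpolation=2),cv2.resize(b,(400,400),interpolation=2)]))
a=np.radians(FA); d=np.array([np.cos(a),np.sin(a),0]); n=np.array([-np.sin(a),np.cos(a),0])
for t in('s10','d10','w10'):
    W,_=cloud(t); X=(W-FC)@d; Y=(W-FC)@n; Z=W[...,2]
    for lab,z0,x0,x1 in(('tall',75,-22,14),('short',65,4,36),('flat',45,-36,36)):
        f=(abs(Z-z0)<2.5)&(X>x0)&(X<x1)&(abs(Y)<24); 
        if f.sum()>15:
            Q=np.c_[X[f],Y[f]].astype(np.float32); print(t,lab,f.sum(),'z',np.median(Z[f]).round(1),cv2.minAreaRect(Q),'X',np.percentile(Q[:,0],[1,99]).round(1),'Y',np.percentile(Q[:,1],[1,99]).round(1))
E
```

```text
clock: 10.82
eef_pos: [484.2, 36.5, 165.7]
eef_rot: [3.137, 0.696, 2.128]
wrist_force: [-0.7, 0.0, 0.2]
finger_gap: 47.0
tcp [484.2  36.5 165.7] heading -57.61 ydir -57.87 yz 0.004 tilt 39.9 clk 10.82 gap 47.0 F [-0.7  0.   0.2] gp [477.7  46.8 180.2]
s10 tall 51 z 74.0 ((-4.077792167663574, 2.737733840942383), (23.33563232421875, 23.37775230407715), 89.48804473876953) X [-15.5   7.3] Y [-8.4 14.4]
s10 short 72 z 64.5 ((17.894182205200195, 2.901172637939453), (19.58176612854004, 29.42625617980957), 84.55464935302734) X [ 5.4 31.3] Y [-7.  12.8]
s10 flat 151 z 44.5 ((-0.03414726257324219, 3.593294143676758), (40.44276809692383, 66.08973693847656), 85.67501068115234) X [-32.2  31.6] Y [-17.6  22.4]
w10 tall 348 z 74.4 ((-4.459376335144043, 0.9750261306762695), (26.039806365966797, 23.6910457611084), 1.0583560466766357) X [-17.1   8. ] Y [-10.6  12.7]
w10 short 42 z 64.4 ((28.154369354248047, 0.23217391967773438), (6.434582710266113, 14.499165534973145), 2.733443021774292) X [24.8 31.4] Y [-6.9  7.5]
w10 flat 826 z 44.4 ((-1.2470283508300781, 0.04993247985839844), (65.21743774414062, 39.91259002685547), 0.14184850454330444) X [-32.8  30. ] Y [-19.6  19.7]
```

View pics/z10.png

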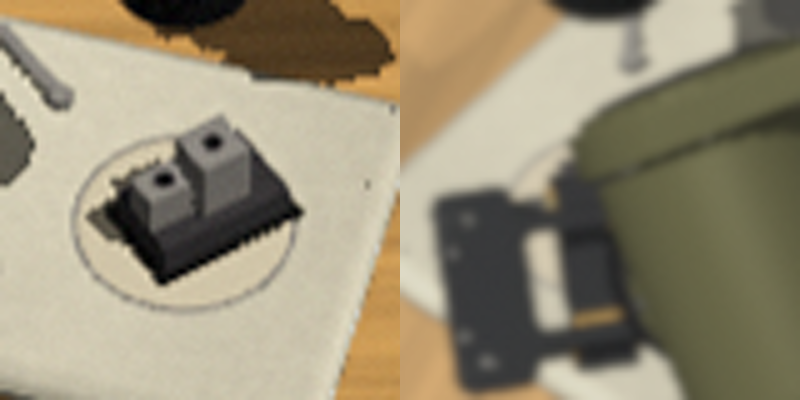

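View pics/w10.png

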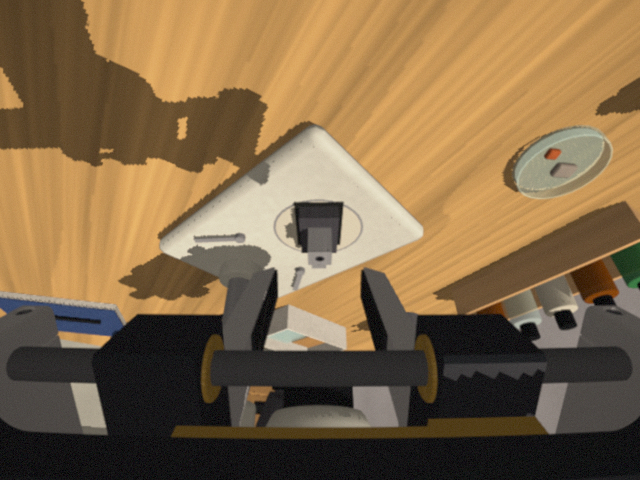

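```bash
python3 -c "
from h import *
cur(); manip.sign_off()"
```

```text
tcp [484.5  34.3 164. ] heading -57.95 ydir -58.04 yz 0.001 tilt 39.88 clk 10.97 gap 46.5 F [-0.1 -0.7 -0.8] gp [478.1  44.6 178.6]
the job is handed in; nothing more can be done
```

The tall block is standing on its own on the steel flat, against the end of the short block, and the job is handed in (about 11 s on the clock). No verdict was reported.

I gripped the block with the tool tilted 40° and set it down on the bare end, at about x -24 mm, with a vertical force of about 10 N. I then slid it along the face until it met the short block. Pressing a little further raised the contact force to about 18 N without moving the block. I then opened the jaws and backed out along the tool axis.

**Last checks, after release:**

| Measurement | Result | Allowed |
|---|---|---|
| Centre x | about -4.1 to -4.5 mm | -6 to -2 mm |
| Sideways offset from centre | about 0.5 to 0.9 mm | 3 mm |
| Turn | about 0.1° with the jaws still around it, about 1° after backing out | 3.4° |
| Tilt | about 0.1° | 2.3° |

**Where the checks disagreed or fell short:**
- The scene camera's positions sit 2–3 mm off sideways from the wrist camera's. That matches its stated calibration error, and the offset relative to the flat agrees between the two.
- The side camera's view of the block was blocked by the arm.
- I saw no contact with the microscope, but I did not re-measure the other blocks and small things at the end.

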